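# Clamp a treatment-head holder in place on the therapy bench

### The job

Slide the foot of the treatment-head holder into the clamp's channel, under the screw, gently until it is fully home against the end stop, and let go of it. Then tighten the clamp's knob clockwise by hand until you feel it bite on the foot, and from there give it a further eighth of a turn, no more: do not overtighten it, even for a moment. Leave the other things on the bench where they are.

Things in the scene. Friction and masses are not known exactly. Their poses are not given: they have to be found in the camera images.
- holder: Loose treatment-head holder, about 0.4 kg: steel foot plate 150 (x) x 56 (y) x 12 mm (z) with an upright aluminium stem at x = -60 mm and a black half-ring rest that projects from it to x = -115 mm, 41 to 49 mm up, 52 mm wide. Origin: centre of the plate's underside. z is up; +x is the plain end of the foot, which goes into the channel first.
- holder_foot (a point): Centre of the holder's foot plate, 6 mm above its underside. Axes as holder. The foot's +x end is 75 mm from this point.
- holder_stem (a point): Point to grip on the holder's stem, in its middle, 88 mm above the underside of the foot and 60 mm behind the foot's centre. The stem is 14 mm wide along the holder's y (grip across this) and 18 mm along x; its top is 22 mm above this point. Axes as holder.
- stop (a point): Middle of the end stop's face at the inner end of the channel, on the channel's floor, 16 mm above the table. x points into the channel, the way the foot slides; z up. Fully home, the foot's end touches the stop: its centre is then at x = -75, y = 0, z = +6 mm here. Fixed.
- channel_mouth (a point): Point on the channel's floor, middle of its width, 85 mm before the stop. From here to the stop straight walls, 8 mm high, stand 60 mm apart (2 mm play on each side of the foot). Before it, a flared mouth widens to about 80 mm at 26 mm from here, and the bare flat floor goes on to 75 mm from here. Axes as stop.
- channel: The grey channel with its aluminium side walls and end stop, fixed to the bench; origin on the table under the knob's axis, 40 mm before the stop. Axes as stop.
- clamp: Fixed clamp. Its bridge spans the channel under the knob: 30 mm along the channel, 120 mm across, underside 48 mm and top 62 mm above the table (66 mm at the collar round the screw). Origin on the table under the knob's axis, axes as stop. The screw's padded foot, 48 mm wide, hangs under the bridge, 1 to 5.5 mm above where the holder's foot will be.
- knob: Black bar-shaped hand knob of the clamp screw, axis vertical, 40 mm before the stop. Origin: on the axis, middle of the bar, about 103 mm above the table. Bar 52 mm long (its x), 14 mm thick (its y: grip across this), 32 mm tall; below it a 12 mm thin spindle. Clockwise from above (negative about z) tightens; knob and screw go down 1.5 mm per rad.
- knob_bar_top (a point): Point on the knob's axis, on top of the bar, 16 mm above its origin; axes as knob. How the knob feels: loose it takes about 0.04 N m. The screw's foot meets the holder after some 0.8 to 3.5 rad, different each time. Within 0.3 rad of that the moment jumps to 0.2 to 0.3 N m, then rises by some 0.15 N m per rad. It stays where it is left. The screw counts as part of the knob in the rules.
- gel_bottle: Bystander, to be left alone: clear upright bottle, 60 mm diameter, 170 mm tall; origin at the centre of its underside.
- jar: Bystander, to be left alone: white jar, 60 mm diameter, 60 mm tall; origin at the centre of its underside.
- tape_roll: Bystander, to be left alone: grey roll of tape lying flat, 72 mm diameter, 25 mm tall; origin at the centre of its underside.
- treatment_head: Bystander, to be left alone: spare grey treatment head standing on its face, 44 mm diameter, 120 mm tall; origin at the centre of its underside.
- cup: Bystander, to be left alone: white cup, 72 mm diameter, 85 mm tall; origin at the centre of its underside.
- pad_box: Bystander, to be left alone: cardboard box 100 x 70 x 45 mm; origin at the centre of its underside.
- amber_bottle: Bystander, to be left alone: small amber bottle, 44 mm diameter, 90 mm tall; origin at the centre of its underside.
There are look-alikes about, which are no part of the job. Several things have the shape of the channel; the one meant has the colours described above.

How it is judged:
By the outcome, as a careful person would: the job done as asked, in the order asked, and still so for the second after the job is handed in, with the robot touching nothing.
It also fails if it takes over 72 s, if anything falls off the work surface, if the arm or the gripper's body presses on something with over 40 N, if the wrist force passes 120 N, or if a joint passes its speed limit or range.

### The arm

A 6-joint arm with a two-finger parallel gripper is mounted at the origin on the work surface. World frame = base frame: x ahead of the robot, y to its left, z up, the work surface at z = 0. Lengths are in m, angles in rad, forces in N, time in s.
With the tool pointing down it reaches from about 0.25 to 0.775 m from the base axis. Payload 4 kg.
Tool frame: the origin (TCP) lies at the centre of the arm's flange, where the gripper is bolted on; the fingertips stand 199 mm ahead of it and the grasp point (between the pads) lies 180 mm ahead of it; z points along the fingers, y is the line along which they close (so a half turn about z gives the same grasp; the last joint's range is limited). The gripper opens to 94 mm and grips with 3 to 60 N. Pads are 16 mm wide; open, the fingers measure 119 mm over their backs; the gripper's body (75 mm by 177 mm) begins 78 mm behind the grasp point.
Start: joints at [1.029, 0.087, 1.371, -0, 1.684, -0.103], TCP at [0.234, 0.498, 0.405] pointing down, gripper open.
Joint ranges: [-3.1, 3.1], [-0.76, 2.03], [0.27, 2.55], [-1.08, 4.22], [0.17, 2.65], [-2.57, 2.57]. Speed limits (rad/s): [2.79, 2.79, 3.14, 3.14, 3.14, 3.14].

### API

Orientations are given as [roll, pitch, yaw] about the fixed x, y, z axes, in that order (R = Rz(yaw) Ry(pitch) Rx(roll)).
In Python, from bench import robot, eyes, models gives the robot as it stands.
- The arm moves only by the tool step_arm, never from a script. Its argument "commands" is a list that holds one entry, the list of rows, each a list of 7 numbers: the shift along the tool's x, y, z in mm, then the turn, a rotation vector about the tool's x, y, z in rad, then the finger opening in mm, from 0 to 94. In form: [[[tx, ty, tz, wx, wy, wz, gripper], ...]]. A call has 1 to 20 rows; each row shifts and turns the commanded pose from where the row before left it, along the tool's axes as they then stand; what a row does not reach is not made up. A row lasts 1/8 s, in which the tool goes at most 62.5 mm and 10.7 degrees, less where a joint would pass 70% of its speed; a pose out of reach is approached as far as the arm can. A call is refused whole if a number of a shift passes 62.5 or a number of a turn 0.188, either way. A call with a gripper value outside its range is refused whole. The fingers move at their own pace and stop on an object; the grip force is fixed at half the most. Time passes only in rows, so rows that do not move let the fingers close. It gives the time, the measured TCP pose, the force, the opening and the grip force at its end, in the units of the state.
- robot.get_obs(): the state, without advancing time (a new reading comes with each control period).
- eyes.snapshot(name): name is "scene" or "top" or "wrist"; returns a dict with "color" (384x512x3 uint8, red, green, blue), "camera_matrix" (3x3 intrinsics, pixels), "D" ([k1, k2, p1, p2, k3] as OpenCV has them; the pictures are not rectified), "eye" and "rotation" of the camera in the world; the wrist camera has in their place "tool_from_camera" (4x4, takes a point from camera to tool coordinates, whose origin is the TCP and whose axes are the flange's). Camera axes: x right, y up, looking along -z (the intrinsics and any distortion apply to the point x, -y, -z); pixel columns grow to the right and rows downward; lengths in m; the calibration is good to about 2 mm. A picture is of the moment at which its call begins: read the wrist's pose just before it. There is no depth.
- robot.close_job(): hands the job in; it is judged then, once.
Trained networks look in a picture, given as the dict that the camera call returned (one of the last four; its "shot" number tells which), for a name from the list of things; names that differ only in an ending like _2 or _b are one class to them, and where a whole thing is asked for, a point or a joint stands for the part that bears it (a point fixed in the world has none). Each returns a list of dicts, best first, with "confidence" (0 to 1); they miss things now and then, are a little off and sometimes report something else, mostly with a low value. They report only what shows in the picture. A call takes as long as a camera call. They do not tell look-alikes from the thing itself.
- models.masks_of(picture, query): "mask" (384x512 bool, what is visible of it) and "xy" ([column, row] in pixels, amid what is visible of it).
- models.tip_of(picture, query): "xy" ([column, row] in pixels: a listed point, or the origin of a listed thing).
The state is a dict: "time": time; "joint_positions": joint angles; "qvel": joint speeds; "joint_torque": joint torques, N m; "tool_pos": TCP position; "ee_rot": TCP orientation; "wrist_force": force on the tool from outside, world axes, zero at the start; "wrist_torque": the same for the moment, N m; "width": finger opening in m; "finger_force": force on a finger pad.
Only numpy, scipy, OpenCV 4.12 (cv2) and the standard library are available. Lean on these libraries where they do the work, as an engineer would, in place of code of your own. Each camera call takes 0.05 s, during which the arm holds its last target. There are 200 camera calls.

## Working session

There is one attempt and no reset: what is moved stays moved. The work goes in short steps, Python scripts to look and compute and a tool call to move; the robot and the scene stay as the last step left them, time stands still between calls to the robot, and variables do not carry over. Pictures are saved under pics/ and viewed, at most 10 in all, crops included, and the job is handed in when it is done.

Besides the shell and the picture viewer there is one more tool, called after ">>>" as a command line: name --argument value ..., lists and objects as JSON in quotes. step_arm: Moves the arm, as the interface text tells. Its arguments: {"type":"object","properties":{"commands":{"type":"array"}},"required":["commands"]}

```bash
mkdir -p pics; ls; cat > h.py <<'E'
import numpy as np, cv2
from bench import robot, eyes, models
from scipy.spatial.transform import Rotation as R
def cam(p, obs=None):
    """eye, rotation in world"""
    if 'eye' in p: return np.array(p['eye']), np.array(p['rotation'])
    T=np.array(p['tool_from_camera']); Rt=R.from_euler('xyz',obs['ee_rot']).as_matrix()
    return np.array(obs['tool_pos'])+Rt@T[:3,3], Rt@T[:3,:3]
def ray(p,xy,obs=None):
    e,Rc=cam(p,obs)
    u=cv2.undistortPoints(np.array([[xy]],float),np.array(p['camera_matrix']),np.array(p['D'])).ravel()
    return e,Rc@np.array([u[0],-u[1],-1.])
def at_z(p,xy,z,obs=None):
    e,d=ray(p,xy,obs); return e+d*(z-e[2])/d[2]
def proj(p,X,obs=None):
    e,Rc=cam(p,obs); c=(np.atleast_2d(X)-e)@Rc; c=c*[1,-1,-1]
    return cv2.projectPoints(c,np.zeros(3),np.zeros(3),np.array(p['camera_matrix']),np.array(p['D']))[0].reshape(-1,2)
def tri(rays):
    A=0;b=0
    for e,d in rays:
        d=d/np.linalg.norm(d);P=np.eye(3)-np.outer(d,d);A=A+P;b=b+P@e
    return np.linalg.solve(A,b)
def save(p,n): cv2.imwrite(f'pics/{n}.png',cv2.cvtColor(p['color'],cv2.COLOR_RGB2BGR))
E
python3 - <<'E'
from h import *
o=robot.get_obs();print({k:np.round(v,3).tolist() for k,v in o.items()})
S=eyes.snapshot('scene');T=eyes.snapshot('top')
im=np.vstack([S['color'],T['color']]);cv2.imwrite('pics/a.png',cv2.cvtColor(cv2.resize(np.hstack([S['color'],T['color']]),(800,300)),cv2.COLOR_RGB2BGR))
save(S,'s');save(T,'t')
for q,z in [('holder',0),('holder_foot',.006),('holder_stem',.088),('stop',.016),('channel_mouth',.016),('channel',0),('clamp',0),('knob',.103),('knob_bar_top',.119)]:
  for n,p in (('S',S),('T',T)):
    for d in models.tip_of(p,q)[:3]: print(q,n,np.round(d['xy'],1),round(d['confidence'],2),np.round(at_z(p,d['xy'],z),3))
E
```

```text
pics
{'time': 0.0, 'joint_positions': [1.029, 0.088, 1.372, 0.0, 1.684, -0.103], 'qvel': [-0.0, 0.0, 0.0, 0.001, 0.001, -0.002], 'joint_torque': [0.002, -34.016, -30.244, 0.072, 0.033, -0.0], 'tool_pos': [0.234, 0.498, 0.404], 'ee_rot': [-3.139, -0.0, 2.703], 'wrist_force': [-0.413, 0.424, 0.139], 'wrist_torque': [-0.015, -0.046, 0.015], 'finger_force': 0.0, 'width': 0.094}Traceback (most recent call last):
  File "<stdin>", line 8, in <module>
  File "h.py", line 14, in at_z
    e,d=ray(p,xy,obs); return e+d*(z-e[2])/d[2]
                                           ~^^^
IndexError: invalid index to scalar variable.
```

View pics/t.png

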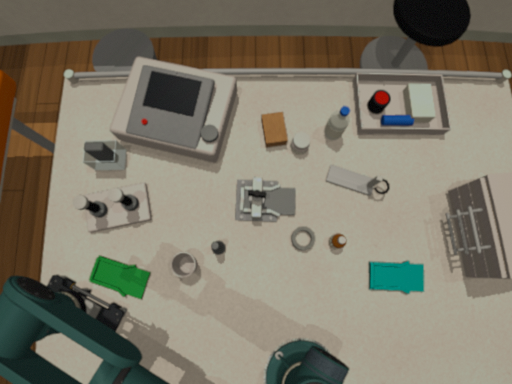

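View pics/s.png

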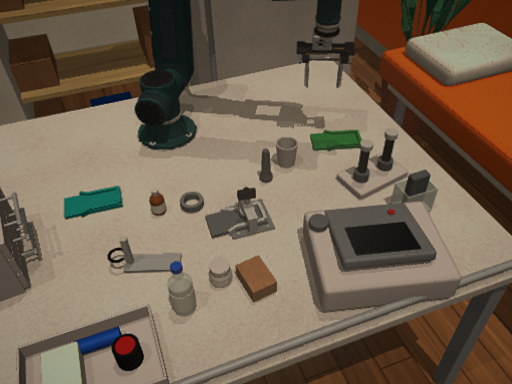

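The top view shows the grey channel at about (265,198), with its open floor facing right. The holder's plain foot end is near (328,174) and its stem near (378,187). The teal and green plates are decoys.

```bash
python3 - <<'E'
from h import *
T=eyes.snapshot('top');print({k:(np.shape(v),np.round(v,4).tolist()) for k,v in T.items() if k!='color'})
W=eyes.snapshot('wrist');print({k:(np.shape(v),np.round(v,4).tolist()) for k,v in W.items() if k!='color'})
E
```

```text
{'camera_matrix': ((3, 3), [[352.5583, 0.0, 252.3802], [0.0, 352.5583, 186.9734], [0.0, 0.0, 1.0]]), 'D': ((5,), [-0.0916, 0.0, 0.0, 0.0, 0.0]), 'eye': ((3,), [0.3191, 0.1394, 1.0869]), 'rotation': ((3,), [0.2188, -0.0005, -1.5787]), 'shot': ((), 3)}
{'camera_matrix': ((3, 3), [[296.559, 0.0, 258.3999], [0.0, 296.559, 186.3846], [0.0, 0.0, 1.0]]), 'D': ((5,), [-0.0603, 0.0, 0.0, 0.0, 0.0]), 'tool_from_camera': ((4, 4), [[-0.0003, 0.9697, 0.2442, 0.0703], [1.0, 0.0001, 0.0007, -0.0002], [0.0007, 0.2442, -0.9697, 0.0211], [0.0, 0.0, 0.0, 1.0]]), 'shot': ((), 4)}
```

```bash
sed -i "s/np.array(p\['rotation'\])/R.from_euler('xyz',p['rotation']).as_matrix()/" h.py
python3 - <<'E'
from h import *
S=eyes.snapshot('scene');T=eyes.snapshot('top')
print(S['rotation'],proj(S,[0,0,0]),proj(T,[0,0,0]),proj(S,[.234,.498,.205]),proj(T,[.234,.498,.205]))
for q,z in [('holder',0),('holder_foot',.006),('holder_stem',.088),('stop',.016),('channel_mouth',.016),('channel',0),('clamp',0),('knob',.103),('knob_bar_top',.119),('gel_bottle',0),('jar',0),('tape_roll',0),('treatment_head',0),('cup',0),('pad_box',0),('amber_bottle',0)]:
  for n,p in (('S',S),('T',T)):
    for d in models.tip_of(p,q)[:3]: print(q,n,np.round(d['xy'],1),round(d['confidence'],2),np.round(at_z(p,d['xy'],z),3))
E
```

```text
[0.80491462 0.01832252 1.20483555] [[167.04766078 131.63140702]] [[301.13666448 375.39420291]] [[322.11703809  86.10928179]] [[106.24547223 300.01864075]]
holder S [153.6 265.2] 0.6 [ 0.588 -0.174  0.   ]
holder T [350.  180.3] 0.75 [ 0.58  -0.175  0.   ]
holder_foot S [155.  261.1] 0.98 [ 0.58  -0.167  0.006]
holder_foot T [346.8 177.8] 0.56 [ 0.587 -0.164  0.006]
holder_stem S [124.  244.8] 0.57 [ 0.566 -0.232  0.088]
holder_stem T [377.4 180.2] 0.82 [ 0.559 -0.232  0.088]
stop S [115.4 197.2] 0.86 [ 0.295 -0.229  0.016]
stop S [257.8 214.3] 0.72 [0.53  0.155 0.016]
stop S [355.8 138.2] 0.56 [0.314 0.605 0.016]
stop T [242.2 197.4] 0.87 [0.524 0.169 0.016]
stop T [371.6 276.6] 0.73 [ 0.28  -0.218  0.016]
stop T [ 96.9 265.8] 0.7 [0.316 0.61  0.016]
channel_mouth S [236.1 220.2] 0.97 [0.528 0.087 0.016]
channel_mouth S [ 90.2 199.7] 0.95 [ 0.277 -0.303  0.016]
channel_mouth S [333.7 139.2] 0.55 [0.289 0.531 0.016]
channel_mouth T [271.2 203.2] 0.84 [0.506 0.079 0.016]
channel_mouth T [123.4 279.2] 0.77 [0.277 0.525 0.016]
channel_mouth T [397.5 276.1] 0.65 [ 0.279 -0.298  0.016]
cha
[... 919 characters left out ...]
9.7] 0.44 [0.401 0.166 0.   ]
jar T [300.5 146.5] 0.57 [ 0.694 -0.021  0.   ]
tape_roll S [194.6 206.2] 0.56 [ 0.41  -0.009  0.   ]
tape_roll S [233.5 218.1] 0.56 [0.503 0.087 0.   ]
tape_roll S [264.7 179.2] 0.25 [0.376 0.237 0.   ]
tape_roll T [302.2 239.2] 0.54 [ 0.395 -0.015  0.   ]
treatment_head S [262.5 178.4] 0.72 [0.37  0.232 0.   ]
treatment_head T [219.2 245.3] 0.56 [0.379 0.24  0.   ]
cup S [287.7 160.6] 0.77 [0.318 0.344 0.   ]
cup T [185.1 259.5] 0.96 [0.336 0.343 0.   ]
pad_box S [257.2 282.9] 0.85 [0.749 0.069 0.   ]
pad_box T [272.2 131.7] 0.83 [0.746 0.07  0.   ]
amber_bottle S [158.7 209.2] 0.78 [ 0.381 -0.115  0.   ]
amber_bottle T [336.4 241.5] 0.5 [ 0.387 -0.12   0.   ]
```

```bash
cat >> h.py <<'E'
def delta(pos,yaw,obs=None):
    """tool-frame shift (mm) and turn about tool z (rad) from measured pose to a tool-down pose"""
    o=obs or robot.get_obs(); Rt=R.from_euler('xyz',o['ee_rot']); Rg=R.from_euler('xyz',[np.pi,0,yaw])
    print('shift mm',np.round(1e3*Rt.inv().apply(np.array(pos)-o['tool_pos']),1),'turn',np.round((Rt.inv()*Rg).as_rotvec(),3),'t',round(o['time'],2))
E
python3 -c "
from h import *
delta([.52,.06,.42],1.571)"
```

```text
shift mm [-445.2 -274.8  -15.3] turn [ 0.    -0.     1.132] t 1.95
```

>>> step_arm --commands '[[[-44.5, -27.5, -1.5, 0, 0, 0, 94], [-44.5, -27.5, -1.5, 0, 0, 0, 94], [-44.5, -27.5, -1.5, 0, 0, 0, 94], [-44.5, -27.5, -1.5, 0, 0, 0, 94], [-44.5, -27.5, -1.5, 0, 0, 0, 94], [-44.5, -27.5, -1.5, 0, 0, 0, 94], [-44.5, -27.5, -1.5, 0, 0, 0, 94], [-44.5, -27.5, -1.5, 0, 0, 0, 94], [-44.5, -27.5, -1.5, 0, 0, 0, 94], [-44.5, -27.5, -1.5, 0, 0, 0, 94], [0, 0, 0, 0, 0, 0.162, 94], [0, 0, 0, 0, 0, 0.162, 94], [0, 0, 0, 0, 0, 0.162, 94], [0, 0, 0, 0, 0, 0.162, 94], [0, 0, 0, 0, 0, 0.162, 94], [0, 0, 0, 0, 0, 0.162, 94], [0, 0, 0, 0, 0, 0.162, 94], [0, 0, 0, 0, 0, 0, 94]]]'

```text
time: 4.2
tool_pos: [0.5197, 0.0599, 0.4197]
ee_rot: [3.142, -0.0, 1.571]
wrist_force: [0.1, -0.3, -0.2]
width: 0.0938
finger_force: 0.0
```

```bash
python3 - <<'E'
from h import *
o=robot.get_obs();print(np.round(o['tool_pos'],4),np.round(o['ee_rot'],4))
W=eyes.snapshot('wrist');save(W,'w1')
import pickle;pickle.dump((o,W),open('w1.pkl','wb'))
for q,z in [('stop',.016),('channel_mouth',.016),('knob',.103),('knob_bar_top',.119),('holder_foot',.006),('holder_stem',.088)]:
    for d in models.tip_of(W,q)[:2]: print(q,np.round(d['xy'],1),round(d['confidence'],2),np.round(at_z(W,d['xy'],z,o),4))
E
```

```text
[0.5197 0.0599 0.4197] [ 3.1415e+00 -1.0000e-04  1.5707e+00]
stop [261.2  81.5] 0.97 [0.5232 0.1667 0.016 ]
stop [405.3 285.1] 0.72 [ 0.7384 -0.118   0.016 ]
channel_mouth [260.1 150.3] 0.55 [0.5219 0.0817 0.016 ]
channel_mouth [175.3 216.8] 0.35 [ 0.4055 -0.0095  0.016 ]
knob [261.3 115.9] 0.81 [0.5226 0.1264 0.103 ]
knob [384.1 218.1] 0.38 [0.6542 0.0206 0.103 ]
knob_bar_top [261.7 117.3] 0.85 [0.5229 0.1253 0.119 ]
knob_bar_top [385.8 215.4] 0.3 [0.6484 0.0294 0.119 ]
holder_foot [299.8 312.1] 0.97 [ 0.5838 -0.17    0.006 ]
```

View pics/w1.png

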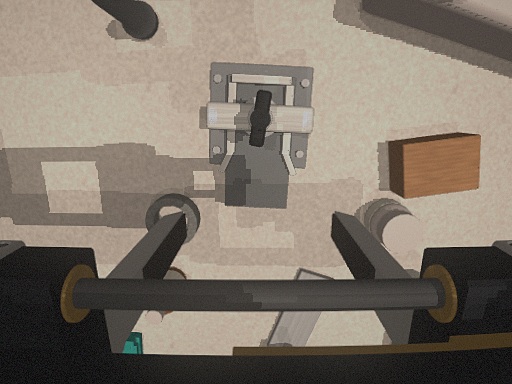

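The wrist view shows the channel base plate at cols 208–313 and rows 64–168, with the floor's front edge near row 207. The knob bar runs from (265,91) to (257,146). I'll zoom in to get the axis precisely.

```bash
python3 - <<'E'
import cv2
a=cv2.imread('pics/w1.png')[50:220,190:330]
cv2.imwrite('pics/w1z.png',cv2.resize(a,None,fx=3.5,fy=3.5,interpolation=cv2.INTER_CUBIC))
E
```

```text
(no output)
```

View pics/w1z.png

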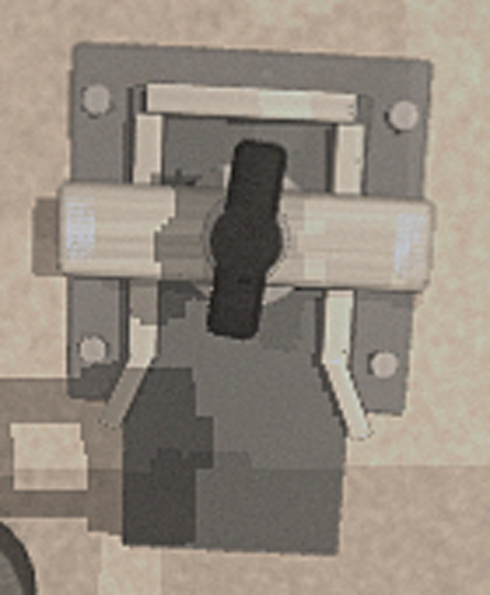

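```bash
python3 - <<'E'
from h import *
import pickle
o,W=pickle.load(open('w1.pkl','rb'))
def P(c,z): return at_z(W,np.array(c)/3.5+[190-.36,50-.36],z,o)
def seg(n,a,b,z):
    A,B=P(a,z),P(b,z);d=B-A;print(n,A.round(4),B.round(4),'len',round(np.hypot(*d[:2])*1e3,1),'ang',round(np.degrees(np.arctan2(d[1],d[0])),2),'mid',((A+B)/2).round(4))
seg('plate top',(76,44),(432,62),.008);seg('plate bot',(70,397),(405,413),.008)
seg('plate L',(70,397),(76,44),.008);seg('plate R',(405,413),(432,62),.008)
seg('floor front',(122,545),(338,555),.016)
seg('wall Li',(155,355),(162,118),.024);seg('wall Ri',(325,358),(336,125),.024)
seg('stop',(148,114),(355,122),.024)
seg('bridge T',(62,183),(434,202),.062);seg('bridge B',(62,272),(434,290),.062)
seg('knob c',(228,337),(261,142),.119)
seg('knob R',(254,338),(286,148),.119);seg('knob L',(208,332),(236,144),.119)
E
```

```text
plate top [0.4613 0.1907 0.008 ] [0.5879 0.1847 0.008 ] len 126.8 ang -2.75 mid [0.5246 0.1877 0.008 ]
plate bot [0.4546 0.0637 0.008 ] [0.5826 0.0575 0.008 ] len 128.1 ang -2.78 mid [0.5186 0.0606 0.008 ]
plate L [0.4546 0.0637 0.008 ] [0.4613 0.1907 0.008 ] len 127.2 ang 86.99 mid [0.4579 0.1272 0.008 ]
plate R [0.5826 0.0575 0.008 ] [0.5879 0.1847 0.008 ] len 127.3 ang 87.61 mid [0.5852 0.1211 0.008 ]
floor front [0.4738 0.0071 0.016 ] [0.5574 0.003  0.016 ] len 83.8 ang -2.78 mid [0.5156 0.0051 0.016 ]
wall Li [0.4887 0.0818 0.024 ] [0.4926 0.1638 0.024 ] len 82.2 ang 87.27 mid [0.4907 0.1228 0.024 ]
wall Ri [0.5503 0.0807 0.024 ] [0.5527 0.1615 0.024 ] len 80.9 ang 88.3 mid [0.5515 0.1211 0.024 ]
stop [0.4878 0.1652 0.024 ] [0.5592 0.1625 0.024 ] len 71.4 ang -2.13 mid [0.5235 0.1639 0.024 ]
bridge T [0.4637 0.141  0.062 ] [0.5807 0.1352 0.062 ] len 117.2 ang -2.85 mid [0.5222 0.1381 0.062 ]
bridge B [0.4626 0.1134 0.062 ] [0.5818 0.1077 0.062 ] len 119.3 ang -2.75 mid [0.5222 0.1105 0.062 ]
knob c [0.5164 0.0989 0.119 ] [0.5251 0.1494 0.119 ] len 51.2 ang 80.24 mid [0.5208 0.1242 0.119 ]
knob R [0.5234 0.0987 0.119 ] [0.5316 0.1479 0.119 ] len 49.9 ang 80.59 mid [0.5275 0.1233 0.119 ]
knob L [0.5111 0.1003 0.119 ] [0.5186 0.1489 0.119 ] len 49.2 ang 81.12 mid [0.5149 0.1246 0.119 ]
```

```bash
python3 -c "
from h import *
delta([.562,-.232,.40],1.27)"
```

```text
shift mm [-291.8   42.7   19.7] turn [ 0.  -0.   0.3] t 4.55
```

>>> step_arm --commands '[[[-48.6, 7, 3.3, 0, 0, 0.05, 94], [-48.6, 7, 3.3, 0, 0, 0.05, 94], [-48.6, 7, 3.3, 0, 0, 0.05, 94], [-48.6, 7, 3.3, 0, 0, 0.05, 94], [-48.6, 7, 3.3, 0, 0, 0.05, 94], [-48.6, 7, 3.3, 0, 0, 0.05, 94], [0, 0, 0, 0, 0, 0, 94], [0, 0, 0, 0, 0, 0, 94]]]'

```text
time: 5.55
tool_pos: [0.5244, -0.2334, 0.3998]
ee_rot: [-3.141, -0.001, 1.269]
wrist_force: [0.0, 0.5, 0.2]
width: 0.0943
finger_force: 0.0
```

```bash
python3 - <<'E'
from h import *
o=robot.get_obs();print(np.round(o['tool_pos'],4),np.round(o['ee_rot'],4))
W=eyes.snapshot('wrist');save(W,'w2')
import pickle;pickle.dump((o,W),open('w2.pkl','wb'))
for q,z in [('holder_foot',.006),('holder_stem',.088)]:
    for d in models.tip_of(W,q)[:2]: print(q,np.round(d['xy'],1),round(d['confidence'],2),np.round(at_z(W,d['xy'],z,o),4))
a=cv2.imread('pics/w2.png')
cv2.imwrite('pics/w2z.png',cv2.resize(a[0:384,100:412],None,fx=1.56,fy=1.56,interpolation=cv2.INTER_CUBIC))
E
```

```text
[ 0.5244 -0.2334  0.3998] [-3.1413e+00 -8.0000e-04  1.2691e+00]
holder_foot [292.8 108.3] 0.56 [ 0.5869 -0.1744  0.006 ]
holder_stem [297.1 169.5] 0.8 [ 0.5658 -0.231   0.088 ]
```

View pics/w2z.png

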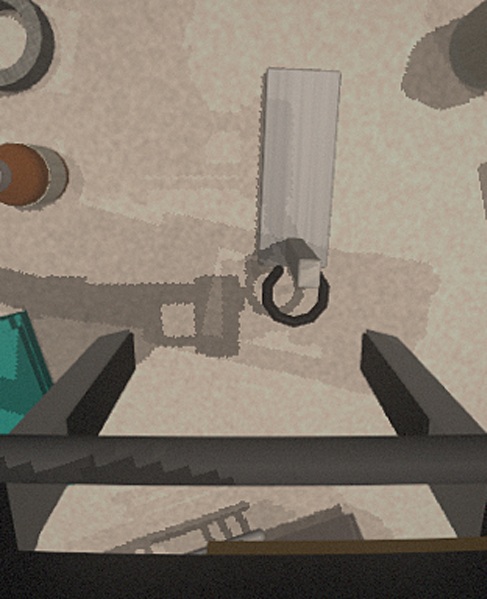

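The foot plate's top is at zoomed corners (269,68), (341,72) and (328,265), and the stem top is near (309,274).

```bash
python3 - <<'E'
from h import *
import pickle
o,W=pickle.load(open('w2.pkl','rb'))
def P(c,z): return at_z(W,(np.array(c)+.5)/1.56-.5+[100,0],z,o)
def seg(n,a,b,z):
    A,B=P(a,z),P(b,z);d=B-A;print(n,A.round(4),B.round(4),'len',round(np.hypot(*d[:2])*1e3,1),'ang',round(np.degrees(np.arctan2(d[1],d[0])),2),'mid',((A+B)/2).round(4))
seg('L',(260,255),(268,70),.012);seg('R',(328,265),(340,73),.012);seg('front',(268,68),(341,72),.012)
print(P((309,274),.110))
# plate segmentation
g=cv2.cvtColor(W['color'],cv2.COLOR_RGB2GRAY)
m=models.masks_of(W,'holder');print([(d['confidence'],d['mask'].sum()) for d in m])
E
```

```text
L [ 0.5365 -0.2289  0.012 ] [ 0.5826 -0.0981  0.012 ] len 138.8 ang 70.59 mid [ 0.5595 -0.1635  0.012 ]
R [ 0.5866 -0.253   0.012 ] [ 0.6331 -0.1156  0.012 ] len 145.1 ang 71.3 mid [ 0.6098 -0.1843  0.012 ]
front [ 0.583  -0.0967  0.012 ] [ 0.634  -0.1151  0.012 ] len 54.2 ang -19.87 mid [ 0.6085 -0.1059  0.012 ]
[ 0.56350482 -0.23169513  0.11      ]
[(0.59, np.int64(6682))]
```

```bash
python3 -c "
from h import *
delta([.5637,-.2322,.268],1.235)"
```

```text
shift mm [ 11.6  37.2 132.3] turn [ 0.001 -0.     0.036] t 5.75
```

>>> step_arm --commands '[[[5.8, 18.6, 0, 0, 0, 0, 94], [5.8, 18.6, 0, 0, 0, 0, 94], [0, 0, 22, 0, 0, 0.036, 94], [0, 0, 30, 0, 0, 0, 94], [0, 0, 30, 0, 0, 0, 94], [0, 0, 30, 0, 0, 0, 94], [0, 0, 20, 0, 0, 0, 94], [0, 0, 0, 0, 0, 0, 94], [0, 0, 0, 0, 0, 0, 94]]]'

```text
time: 6.88
tool_pos: [0.5638, -0.2331, 0.2692]
ee_rot: [3.14, 0.0, 1.234]
wrist_force: [-0.3, -0.3, -0.4]
width: 0.0936
finger_force: 0.0
```

>>> step_arm --commands '[[[0, 0, 0, 0, 0, 0, 50], [0, 0, 0, 0, 0, 0, 25], [0, 0, 0, 0, 0, 0, 18], [0, 0, 0, 0, 0, 0, 0], [0, 0, 0, 0, 0, 0, 0], [0, 0, 0, 0, 0, 0, 0], [0, 0, 0, 0, 0, 0, 0], [0, 0, 0, 0, 0, 0, 0]]]'

```text
time: 7.88
tool_pos: [0.5634, -0.2336, 0.2678]
ee_rot: [-3.142, -0.0, 1.233]
wrist_force: [0.6, -0.3, -0.6]
width: 0.0175
finger_force: 0.0
```

>>> step_arm --commands '[[[0, 0, 0, 0, 0, 0, 0], [0, 0, 0, 0, 0, 0, 0], [0, 0, 0, 0, 0, 0, 0], [0, 0, 0, 0, 0, 0, 0]]]'

```text
time: 8.38
tool_pos: [0.5633, -0.2336, 0.2677]
ee_rot: [-3.141, -0.0, 1.233]
wrist_force: [-0.8, 0.2, 0.1]
width: 0.0138
finger_force: 30.0
```

>>> step_arm --commands '[[[0, 0, -6, 0, 0, 0, 0], [0, 0, -10, 0, 0, 0, 0], [0, 0, -12, 0, 0, 0, 0], [0, 0, -12, 0, 0, 0, 0], [0, 0, 0, 0, 0, 0, 0], [0, 0, 0, 0, 0, 0, 0]]]'

```text
time: 9.12
tool_pos: [0.5633, -0.2336, 0.3078]
ee_rot: [-3.141, -0.0, 1.233]
wrist_force: [-1.2, -0.2, -3.6]
width: 0.0136
finger_force: 30.0
```

```bash
python3 - <<'E'
from h import *
o=robot.get_obs();print({k:np.round(o[k],4) for k in ('tool_pos','ee_rot','wrist_force','wrist_torque','width','finger_force')})
W=eyes.snapshot('wrist');save(W,'w3');S=eyes.snapshot('scene')
import pickle;pickle.dump((o,W),open('w3.pkl','wb'))
for q in ('holder_foot','holder_stem'):
    for d in models.tip_of(W,q)[:2]: print(q,np.round(d['xy'],1),round(d['confidence'],2))
Wz=cv2.resize(W['color'][0:300,106:406],(570,570));Sz=cv2.resize(S['color'][180:320,80:190],(230,293))
c=np.zeros((570,800,3),np.uint8);c[:,:570]=Wz;c[:293,570:]=Sz
cv2.imwrite('pics/w3z.png',c[...,::-1])
# predicted top-face corners if level & centred (tool-frame heading)
y=o['ee_rot'][2];Rz=R.from_euler('z',y);b=np.array(o['tool_pos'])-[0,0,.18+.088]
P=b+Rz.apply(np.array([[x+.06,s,.012] for x in (75e-3,) for s in (.028,-.028)]))
print(proj(W,P,o))
E
```

```text
{'tool_pos': array([ 0.5633, -0.2336,  0.3078]), 'ee_rot': array([-3.1413e+00, -1.0000e-04,  1.2328e+00]), 'wrist_force': array([-1.223 , -0.2362, -3.5584]), 'wrist_torque': array([-0.1808,  0.1268, -0.0446]), 'width': np.float64(0.0136), 'finger_force': np.float64(29.9953)}
holder_foot [257.6 122.7] 0.82
holder_stem [259.2 235.6] 0.9
[[219.62676768  21.85816439]
 [296.39426845  21.80022566]]
```

View pics/w3z.png

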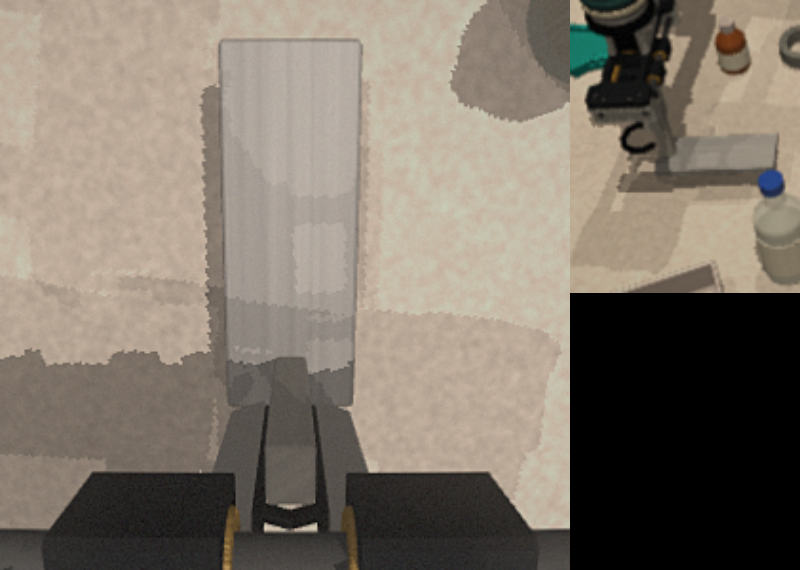

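```bash
python3 -c "
from h import *
delta([.5104,-.0954,.306],1.523)"
```

```text
shift mm [112.8 -95.6   1.3] turn [-0.001 -0.    -0.29 ] t 9.32
```

Translate first, then turn, so the shift stays in the current axes.

>>> step_arm --commands '[[[18.8, -15.9, 0.2, 0, 0, 0, 0], [18.8, -15.9, 0.2, 0, 0, 0, 0], [18.8, -15.9, 0.2, 0, 0, 0, 0], [18.8, -15.9, 0.2, 0, 0, 0, 0], [18.8, -15.9, 0.2, 0, 0, 0, 0], [18.8, -15.9, 0.2, 0, 0, 0, 0], [0, 0, 0, 0, 0, -0.07, 0], [0, 0, 0, 0, 0, -0.07, 0], [0, 0, 0, 0, 0, -0.07, 0], [0, 0, 0, 0, 0, -0.08, 0], [0, 0, 0, 0, 0, 0, 0], [0, 0, 0, 0, 0, 0, 0]]]'

```text
time: 10.82
tool_pos: [0.5107, -0.0951, 0.3068]
ee_rot: [3.141, -0.0, 1.522]
wrist_force: [0.3, -0.1, -3.7]
width: 0.0139
finger_force: 30.0
```

```bash
python3 - <<'E'
from h import *
o=robot.get_obs();print({k:np.round(o[k],4) for k in ('tool_pos','ee_rot','wrist_force')})
W=eyes.snapshot('wrist');save(W,'w4')
import pickle;pickle.dump((o,W),open('w4.pkl','wb'))
delta([.5104,-.0954,.300],1.523,o)
cv2.imwrite('pics/w4z.png',cv2.resize(W['color'][0:230,156:366],None,fx=2.6,fy=2.6,interpolation=cv2.INTER_CUBIC)[...,::-1])
E
```

```text
{'tool_pos': array([ 0.5107, -0.0951,  0.3068]), 'ee_rot': array([ 3.1413, -0.    ,  1.522 ]), 'wrist_force': array([ 0.2682, -0.1325, -3.7244])}
shift mm [-0.3 -0.3  6.8] turn [ 0.    -0.    -0.001] t 10.82
```

View pics/w4z.png

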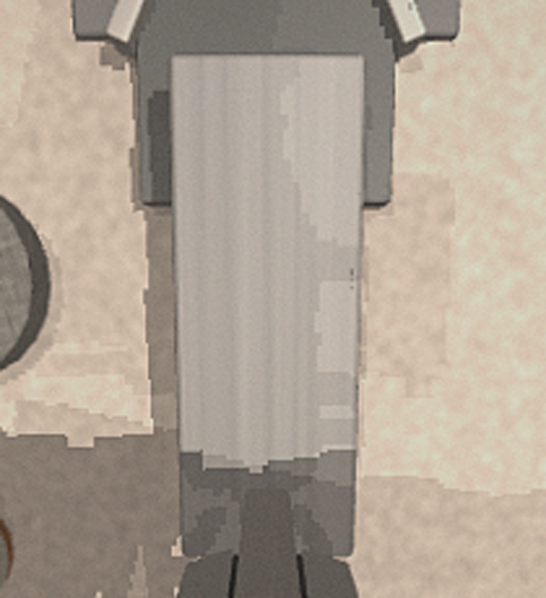

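Both the foot and the floor strip are centred at column ≈267–268 of the zoom and parallel. Lowering onto the floor.

>>> step_arm --commands '[[[0, 0, 8, 0, 0, 0, 0], [0, 0, 8, 0, 0, 0, 0], [0, 0, 5, 0, 0, 0, 0], [0, 0, 1, 0, 0, 0, 0], [0, 0, 0, 0, 0, 0, 0], [0, 0, 0, 0, 0, 0, 0]]]'

```text
time: 11.62
tool_pos: [0.5109, -0.0956, 0.285]
ee_rot: [3.141, 0.0, 1.523]
wrist_force: [-0.1, -0.2, -4.0]
width: 0.0138
finger_force: 30.0
```

>>> step_arm --commands '[[[0, 0, 0.7, 0, 0, 0, 0], [0, 0, 0, 0, 0, 0, 0], [0, 0, 0, 0, 0, 0, 0]]]'

```text
time: 12.0
tool_pos: [0.5108, -0.0955, 0.284]
ee_rot: [3.141, -0.0, 1.523]
wrist_force: [-0.2, -0.2, -3.7]
width: 0.014
finger_force: 30.0
```

>>> step_arm --commands '[[[5, 0, 0.3, 0, 0, 0, 0], [8, 0, 0, 0, 0, 0, 0], [8, 0, 0, 0, 0, 0, 0], [8, 0, 0, 0, 0, 0, 0], [8, 0, 0, 0, 0, 0, 0], [3, 0, 0, 0, 0, 0, 0], [0, 0, 0, 0, 0, 0, 0]]]'

```text
time: 12.88
tool_pos: [0.5127, -0.0551, 0.2837]
ee_rot: [3.142, -0.001, 1.523]
wrist_force: [-0.3, 0.6, -2.0]
width: 0.0137
finger_force: 30.0
```

>>> step_arm --commands '[[[5, 0, 0, 0, 0, 0, 0], [5, 0, 0, 0, 0, 0, 0], [5, 0, 0, 0, 0, 0, 0], [5, 0, 0, 0, 0, 0, 0], [0, 0, 0, 0, 0, 0, 0]]]'

```text
time: 13.5
tool_pos: [0.5137, -0.0349, 0.2837]
ee_rot: [3.141, -0.001, 1.523]
wrist_force: [0.2, 1.5, -1.9]
width: 0.0139
finger_force: 30.0
```

>>> step_arm --commands '[[[4, 0, 0, 0, 0, 0, 0], [4, 0, 0, 0, 0, 0, 0], [4, 0, 0, 0, 0, 0, 0], [4, 0, 0, 0, 0, 0, 0], [0, 0, 0, 0, 0, 0, 0]]]'

```text
time: 14.12
tool_pos: [0.5144, -0.0191, 0.2837]
ee_rot: [3.141, -0.001, 1.523]
wrist_force: [0.4, 0.6, -0.7]
width: 0.0136
finger_force: 30.0
```

>>> step_arm --commands '[[[5, 0, 0, 0, 0, 0, 0], [5, 0, 0, 0, 0, 0, 0], [5, 0, 0, 0, 0, 0, 0], [5, 0, 0, 0, 0, 0, 0], [5, 0, 0, 0, 0, 0, 0], [5, 0, 0, 0, 0, 0, 0], [5, 0, 0, 0, 0, 0, 0], [5, 0, 0, 0, 0, 0, 0], [0, 0, 0, 0, 0, 0, 0]]]'

```text
time: 15.25
tool_pos: [0.5164, 0.0211, 0.2837]
ee_rot: [3.141, -0.002, 1.524]
wrist_force: [-0.0, 0.0, 0.2]
width: 0.0141
finger_force: 30.0
```

>>> step_arm --commands '[[[2, 0, 0, 0, 0, 0, 0], [2, 0, 0, 0, 0, 0, 0], [1.5, 0, 0, 0, 0, 0, 0], [0, 0, 0, 0, 0, 0, 0]]]'

```text
time: 15.75
tool_pos: [0.5166, 0.0259, 0.2837]
ee_rot: [3.141, -0.0, 1.523]
wrist_force: [-0.7, -2.1, 0.3]
width: 0.0139
finger_force: 30.0
```

>>> step_arm --commands '[[[0.5, 0, 0, 0, 0, 0, 0], [0.5, 0, 0, 0, 0, 0, 0], [0.5, 0, 0, 0, 0, 0, 0], [0, 0, 0, 0, 0, 0, 0]]]'

```text
time: 16.25
tool_pos: [0.5167, 0.0273, 0.2837]
ee_rot: [3.141, -0.0, 1.523]
wrist_force: [0.0, -3.2, 1.1]
width: 0.0141
finger_force: 30.0
```

>>> step_arm --commands '[[[0.5, 0, 0, 0, 0, 0, 0], [0.5, 0, 0, 0, 0, 0, 0], [0, 0, 0, 0, 0, 0, 0]]]'

```text
time: 16.62
tool_pos: [0.5167, 0.028, 0.2839]
ee_rot: [3.141, 0.001, 1.523]
wrist_force: [-1.2, -4.0, 1.5]
width: 0.0136
finger_force: 30.0
```

>>> step_arm --commands '[[[0.5, 0, 0, 0, 0, 0, 0], [0.5, 0, 0, 0, 0, 0, 0], [0, 0, 0, 0, 0, 0, 0]]]'

```text
time: 17.0
tool_pos: [0.5167, 0.0285, 0.2841]
ee_rot: [3.141, 0.003, 1.522]
wrist_force: [-2.3, -6.6, 3.0]
width: 0.0138
finger_force: 30.0
```

```bash
python3 - <<'E'
from h import *
o=robot.get_obs();print({k:np.round(o[k],4) for k in ('tool_pos','ee_rot','wrist_force','wrist_torque')})
W=eyes.snapshot('wrist');save(W,'w5')
import pickle;pickle.dump((o,W),open('w5.pkl','wb'))
print(proj(W,[[.5234,.1643,.016],[.5234,.1643,.028]],o))
cv2.imwrite('pics/w5z.png',cv2.resize(W['color'][0:190,166:356],None,fx=3.1,fy=3.1,interpolation=cv2.INTER_CUBIC)[...,::-1])
E
```

```text
{'tool_pos': array([0.5167, 0.0285, 0.2841]), 'ee_rot': array([3.1414e+00, 2.9000e-03, 1.5224e+00]), 'wrist_force': array([-2.3324, -6.5891,  3.0153]), 'wrist_torque': array([-1.1258,  0.2699,  0.0018])}
[[258.14164921  23.505843  ]
 [258.11164414  18.84162354]]
```

View pics/w5z.png

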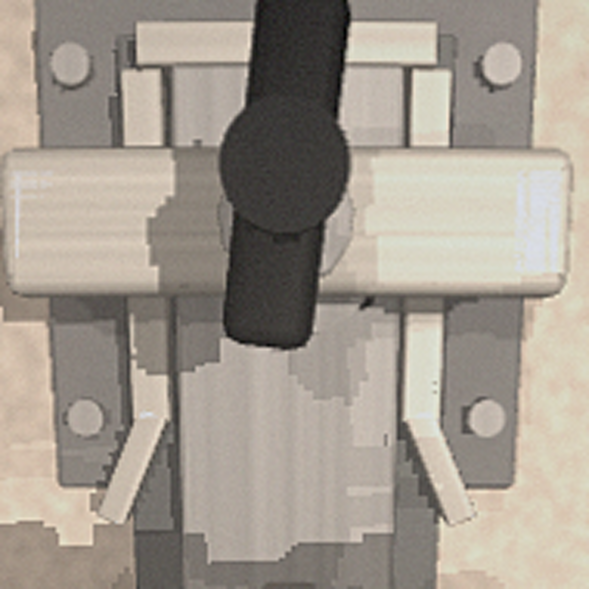

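The foot's front edge meets the stop bar with no gap (zoom row ≈66) and lies between the walls. Releasing it and rising.

>>> step_arm --commands '[[[-0.7, 0, 0, 0, 0, 0, 0], [0, 0, 0, 0, 0, 0, 24], [0, 0, 0, 0, 0, 0, 34], [0, 0, 0, 0, 0, 0, 44], [0, 0, 0, 0, 0, 0, 54], [0, 0, 0, 0, 0, 0, 60], [0, 0, -20, 0, 0, 0, 60], [0, 0, -40, 0, 0, 0, 60], [0, 0, -40, 0, 0, 0, 60], [0, 0, 0, 0, 0, 0, 60]]]'

```text
time: 18.3
tool_pos: [0.5173, 0.0286, 0.3879]
ee_rot: [3.133, -0.0, 1.523]
wrist_force: [0.2, 0.5, -0.4]
width: 0.06
finger_force: 0.0
```

```bash
python3 - <<'E'
from h import *
o=robot.get_obs();print({k:np.round(o[k],4) for k in ('tool_pos','ee_rot','joint_positions','wrist_force','wrist_torque','time')})
W=eyes.snapshot('wrist');save(W,'w6')
import pickle;pickle.dump((o,W),open('w6.pkl','wb'))
for d in models.tip_of(W,'knob_bar_top')[:2]: print(np.round(d['xy'],1),round(d['confidence'],2),np.round(at_z(W,d['xy'],.119,o),4))
print(proj(W,[[.5234,.1643,.016],[.5234,.1643,.028],[.5215,.1243,.119]],o))
cv2.imwrite('pics/w6z.png',cv2.resize(W['color'][0:280,156:366],None,fx=2.1,fy=2.1,interpolation=cv2.INTER_CUBIC)[...,::-1])
E
```

```text
{'tool_pos': array([0.5173, 0.0286, 0.3879]), 'ee_rot': array([ 3.1331e+00, -2.0000e-04,  1.5229e+00]), 'joint_positions': array([-5.4300e-02,  1.7100e-02,  1.4772e+00,  2.0000e-04,  1.6388e+00,
       -6.3000e-03]), 'wrist_force': array([ 0.1529,  0.4942, -0.4145]), 'wrist_torque': array([-0.0592,  0.029 ,  0.006 ]), 'time': np.float64(18.3)}
[255.9  79.5] 0.6 [0.5224 0.1241 0.119 ]
[[255.09188634  51.51442867]
 [255.05249744  49.31061696]
 [254.78158185  79.26999869]]
```

View pics/w6z.png

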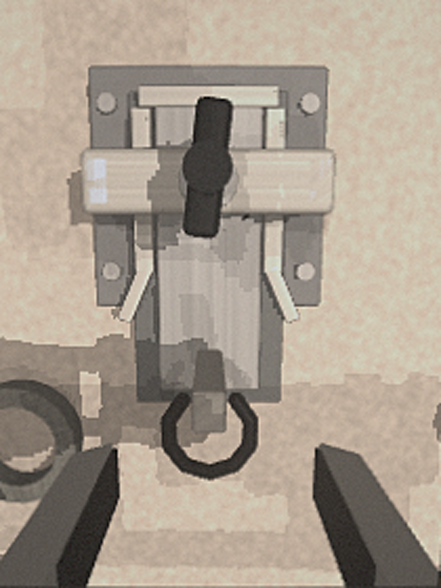

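Released. The foot is flush against the stop, with the knob hub at zoom (208,168), matching my estimate. Moving over the knob.

```bash
python3 -c "
from h import *
delta([.5218,.1243,.388],1.407)"
```

```text
shift mm [95.8  0.6 -4.7] turn [ 0.    -0.     0.116] t 18.4
```

>>> step_arm --commands '[[[32, 0.2, 0, 0, 0, 0, 60], [32, 0.2, 0, 0, 0, 0, 60], [31.8, 0.2, 0, 0, 0, 0, 60], [0, 0, 0, 0, 0, 0.116, 60], [0, 0, 0, 0, 0, 0, 60], [0, 0, 30, 0, 0, 0, 60], [0, 0, 30, 0, 0, 0, 60], [0, 0, 24, 0, 0, 0, 50], [0, 0, 14, 0, 0, 0, 40], [0, 0, 0, 0, 0, 0, 36]]]'

```text
time: 19.65
tool_pos: [0.5215, 0.1239, 0.2841]
ee_rot: [-3.138, 0.001, 1.407]
wrist_force: [-0.5, 1.0, -0.3]
width: 0.0367
finger_force: 0.0
```

>>> step_arm --commands '[[[0, 0, 0, 0, 0, 0, 10], [0, 0, 0, 0, 0, 0, 0], [0, 0, 0, 0, 0, 0, 0], [0, 0, 0, 0, 0, 0, 0], [0, 0, 0, 0, 0, 0, 0], [0, 0, 0, 0, 0, 0, 0]]]'

```text
time: 20.4
tool_pos: [0.5214, 0.1245, 0.2869]
ee_rot: [-3.141, -0.0, 1.407]
wrist_force: [-4.9, 0.4, 5.8]
width: 0.0137
finger_force: 30.0
```

>>> step_arm --commands '[[[0, 0, 0.2, 0, 0, 0.12, 0], [0, 0, 0.2, 0, 0, 0.12, 0], [0, 0, 0.2, 0, 0, 0.12, 0], [0, 0, 0.2, 0, 0, 0.12, 0], [0, 0, 0.2, 0, 0, 0.12, 0], [0, 0, 0, 0, 0, 0, 0]]]'

```text
time: 21.15
tool_pos: [0.5214, 0.1246, 0.286]
ee_rot: [-3.141, 0.0, 0.806]
wrist_force: [-6.0, 0.3, 6.0]
width: 0.0137
finger_force: 30.0
```

```bash
cat > st.py <<'E'
from h import *
o=robot.get_obs();print({k:np.round(o[k],4).tolist() for k in ('tool_pos','ee_rot','joint_positions','wrist_force','wrist_torque','width','time')})
E
python3 st.py
```

```text
{'tool_pos': [0.5214, 0.1246, 0.286], 'ee_rot': [-3.1405, 0.0002, 0.8065], 'joint_positions': [0.1285, 0.1106, 1.5835, 0.0007, 1.4482, 0.8927], 'wrist_force': [-5.9702, 0.2853, 5.9831], 'wrist_torque': [0.0721, 1.0736, -0.0941], 'width': 0.0137, 'time': 21.15}
```

>>> step_arm --commands '[[[0, 0, 0, 0, 0, 0, 30], [0, 0, 0, 0, 0, 0, 50], [0, 0, 0, 0, 0, 0, 60], [0, 0, 0, 0, 0, 0, 60]]]'

```text
time: 21.65
tool_pos: [0.522, 0.1242, 0.2845]
ee_rot: [3.142, -0.0, 0.807]
wrist_force: [-0.3, -0.2, 0.5]
width: 0.0504
finger_force: 0.0
```

```bash
python3 st.py
```

```text
{'tool_pos': [0.522, 0.1242, 0.2845], 'ee_rot': [3.1415, -0.0001, 0.8067], 'joint_positions': [0.1279, 0.1126, 1.5844, -0.0, 1.4446, 0.892], 'wrist_force': [-0.3069, -0.1626, 0.5428], 'wrist_torque': [-0.0628, 0.1385, -0.011], 'width': 0.0504, 'time': 21.65}
```

>>> step_arm --commands '[[[0, 0, -25, 0, 0, 0, 70], [-0.2, -0.7, -20, 0, 0, 0, 70], [0, 0, 0, 0, 0, -0.1848, 60], [0, 0, 0, 0, 0, -0.1848, 60], [0, 0, 0, 0, 0, -0.1848, 60], [0, 0, 0, 0, 0, -0.1848, 60], [0, 0, 0, 0, 0, -0.1848, 60], [0, 0, 0, 0, 0, -0.1848, 60], [0, 0, 0, 0, 0, -0.1848, 60], [0, 0, 0, 0, 0, -0.1848, 60], [0, 0, 0, 0, 0, -0.1848, 60], [0, 0, 0, 0, 0, -0.1848, 60], [0, 0, 0, 0, 0, -0.1848, 60], [0, 0, 0, 0, 0, -0.1848, 60], [0, 0, 0, 0, 0, -0.1848, 60], [0, 0, 0, 0, 0, -0.1848, 60], [0, 0, 0, 0, 0, -0.1848, 60], [0, 0, 0, 0, 0, -0.1848, 60], [0, 0, 0, 0, 0, -0.1848, 60], [0, 0, 0, 0, 0, 0, 50]]]'

```text
time: 24.15
tool_pos: [0.5213, 0.1246, 0.3296]
ee_rot: [3.142, 0.0, -2.337]
wrist_force: [0.0, 0.2, 0.2]
width: 0.0533
finger_force: 0.0
```

```bash
python3 st.py; python3 -c "
from h import *
delta([.5215,.1245,.287],.8065-np.pi)"
```

```text
{'tool_pos': [0.5213, 0.1246, 0.3296], 'ee_rot': [3.1416, 0.0001, -2.337], 'joint_positions': [0.1288, 0.0831, 1.5245, 0.0001, 1.5339, -2.2466], 'wrist_force': [0.0463, 0.1575, 0.1712], 'wrist_torque': [0.0603, 0.0008, 0.05], 'width': 0.0533, 'time': 24.15}
shift mm [-0.1 -0.2 42.6] turn [ 0.     0.    -0.002] t 24.15
```

>>> step_arm --commands '[[[0, 0, 20, 0, 0, 0, 45], [0, 0, 18, 0, 0, 0, 40], [0, 0, 4.5, 0, 0, 0, 36], [0, 0, 0, 0, 0, 0, 30], [0, 0, 0, 0, 0, 0, 24], [0, 0, 0, 0, 0, 0, 0], [0, 0, 0, 0, 0, 0, 0], [0, 0, 0, 0, 0, 0, 0], [0, 0, 0, 0, 0, 0, 0]]]'

```text
time: 25.28
tool_pos: [0.5213, 0.1249, 0.2879]
ee_rot: [3.142, 0.001, -2.335]
wrist_force: [-1.9, 1.1, 4.1]
width: 0.0138
finger_force: 30.0
```

```bash
python3 st.py
```

```text
{'tool_pos': [0.5213, 0.1249, 0.2879], 'ee_rot': [3.1416, 0.0012, -2.3347], 'joint_positions': [0.1291, 0.1087, 1.5817, 0.0007, 1.4503, -2.2487], 'wrist_force': [-1.8896, 1.1212, 4.1072], 'wrist_torque': [0.354, 0.3866, -0.0238], 'width': 0.0138, 'time': 25.275}
```

```bash
cat > tq.py <<'E'
from h import *
o=robot.get_obs();print('yaw',round(o['ee_rot'][2],4),'turned',round(0.6+((-2.3347-o['ee_rot'][2])+np.pi)%(2*np.pi)-np.pi,3),'pos',np.round(o['tool_pos'],4),'F',np.round(o['wrist_force'],1),'T',np.round(o['wrist_torque'],3),'q6',round(o['joint_positions'][5],3),'tq6',round(o['joint_torque'][5],3),'w',round(o['width'],4),o['time'])
E
```

>>> step_arm --commands '[[[0, 0, 0.15, 0, 0, 0.1, 0], [0, 0, 0.15, 0, 0, 0.1, 0]]]'

```text
time: 25.52
tool_pos: [0.5213, 0.1248, 0.2876]
ee_rot: [3.142, 0.001, -2.538]
wrist_force: [-1.1, 1.8, 4.1]
width: 0.0139
finger_force: 30.0
```

```bash
python3 tq.py
```

```text
yaw -2.5378 turned 0.803 pos [0.5213 0.1248 0.2876] F [-1.1  1.8  4.1] T [0.311 0.35  0.106] q6 -2.046 tq6 -0.635 w 0.0139 25.525
```

>>> step_arm --commands '[[[0, 0, 0.15, 0, 0, 0.1, 0], [0, 0, 0.15, 0, 0, 0.1, 0]]]'

```text
time: 25.78
tool_pos: [0.5214, 0.1248, 0.2873]
ee_rot: [3.142, 0.001, -2.738]
wrist_force: [-1.3, 1.0, 4.0]
width: 0.014
finger_force: 30.0
```

```bash
python3 tq.py
```

```text
yaw -2.7378 turned 1.003 pos [0.5214 0.1248 0.2873] F [-1.3  1.   4. ] T [ 0.298  0.256 -0.015] q6 -1.846 tq6 -0.633 w 0.014 25.775
```

>>> step_arm --commands '[[[0, 0, 0.15, 0, 0, 0.1, 0], [0, 0, 0.15, 0, 0, 0.1, 0]]]'

```text
time: 26.02
tool_pos: [0.5214, 0.1247, 0.287]
ee_rot: [3.142, 0.001, -2.938]
wrist_force: [-1.6, -0.0, 4.1]
width: 0.0139
finger_force: 30.0
```

```bash
python3 tq.py
```

```text
yaw -2.9379 turned 1.203 pos [0.5214 0.1247 0.287 ] F [-1.6 -0.   4.1] T [0.224 0.255 0.005] q6 -1.646 tq6 -0.632 w 0.0139 26.025
```

>>> step_arm --commands '[[[0, 0, 0.15, 0, 0, 0.1, 0], [0, 0, 0.15, 0, 0, 0.1, 0]]]'

```text
time: 26.28
tool_pos: [0.5214, 0.1247, 0.2867]
ee_rot: [3.141, 0.001, -3.138]
wrist_force: [-1.1, 1.2, 4.1]
width: 0.0136
finger_force: 30.0
```

```bash
python3 tq.py
```

```text
yaw -3.1379 turned 1.403 pos [0.5214 0.1247 0.2867] F [-1.1  1.2  4.1] T [0.202 0.297 0.036] q6 -1.446 tq6 -0.632 w 0.0136 26.275
```

>>> step_arm --commands '[[[0, 0, 0.15, 0, 0, 0.1, 0], [0, 0, 0.15, 0, 0, 0.1, 0]]]'

```text
time: 26.52
tool_pos: [0.5214, 0.1246, 0.2864]
ee_rot: [3.142, 0.001, 2.945]
wrist_force: [-1.0, 0.7, 3.4]
width: 0.0137
finger_force: 30.0
```

```bash
python3 tq.py
```

```text
yaw 2.9452 turned 1.603 pos [0.5214 0.1246 0.2864] F [-1.   0.7  3.4] T [0.052 0.291 0.049] q6 -1.246 tq6 -0.632 w 0.0137 26.525
```

>>> step_arm --commands '[[[0, 0, 0.15, 0, 0, 0.1, 0], [0, 0, 0.15, 0, 0, 0.1, 0]]]'

```text
time: 26.78
tool_pos: [0.5214, 0.1245, 0.2861]
ee_rot: [3.141, 0.001, 2.745]
wrist_force: [-1.2, -1.0, 3.4]
width: 0.0142
finger_force: 30.0
```

```bash
python3 tq.py
```

```text
yaw 2.7453 turned 1.803 pos [0.5214 0.1245 0.2861] F [-1.2 -1.   3.4] T [0.054 0.333 0.039] q6 -1.046 tq6 -0.632 w 0.0142 26.775
```

>>> step_arm --commands '[[[0, 0, 0.15, 0, 0, 0.1, 0], [0, 0, 0.15, 0, 0, 0.1, 0]]]'

```text
time: 27.02
tool_pos: [0.5214, 0.1245, 0.2858]
ee_rot: [3.142, 0.001, 2.545]
wrist_force: [-2.4, -0.2, 4.5]
width: 0.0136
finger_force: 30.0
```

```bash
python3 tq.py
```

```text
yaw 2.5452 turned 2.003 pos [0.5214 0.1245 0.2858] F [-2.4 -0.2  4.5] T [-0.009  0.324 -0.032] q6 -0.846 tq6 -0.632 w 0.0136 27.025
```

>>> step_arm --commands '[[[0, 0, 0.15, 0, 0, 0.1, 0], [0, 0, 0.15, 0, 0, 0.1, 0]]]'

```text
time: 27.28
tool_pos: [0.5213, 0.1244, 0.2855]
ee_rot: [3.142, 0.001, 2.345]
wrist_force: [-2.8, 0.1, 4.5]
width: 0.0136
finger_force: 30.0
```

```bash
python3 tq.py
```

```text
yaw 2.3452 turned 2.203 pos [0.5213 0.1244 0.2855] F [-2.8  0.1  4.5] T [-0.044  0.34   0.034] q6 -0.646 tq6 -0.632 w 0.0136 27.275
```

>>> step_arm --commands '[[[0, 0, 0.15, 0, 0, 0.1, 0], [0, 0, 0.15, 0, 0, 0.1, 0]]]'

```text
time: 27.52
tool_pos: [0.5213, 0.1244, 0.2852]
ee_rot: [-3.142, 0.001, 2.145]
wrist_force: [-2.1, 0.1, 4.4]
width: 0.0139
finger_force: 30.0
```

```bash
python3 tq.py
```

```text
yaw 2.1452 turned 2.403 pos [0.5213 0.1244 0.2852] F [-2.1  0.1  4.4] T [-0.087  0.394  0.125] q6 -0.446 tq6 -0.592 w 0.0139 27.525
```

>>> step_arm --commands '[[[0, 0, 0.15, 0, 0, 0.1, 0], [0, 0, 0.15, 0, 0, 0.1, 0]]]'

```text
time: 27.78
tool_pos: [0.5212, 0.1244, 0.285]
ee_rot: [-3.142, 0.001, 1.946]
wrist_force: [-2.7, 0.0, 5.8]
width: 0.0138
finger_force: 30.0
```

```bash
python3 tq.py
```

```text
yaw 1.9458 turned 2.603 pos [0.5212 0.1244 0.285 ] F [-2.7  0.   5.8] T [-0.09   0.527  0.238] q6 -0.246 tq6 -0.389 w 0.0138 27.775
```

Bite is felt: the joint torque breaks away from its baseline at about 2.36 rad turned. I'll continue in small steps to find the knee.

>>> step_arm --commands '[[[0, 0, 0.1, 0, 0, 0.07, 0], [0, 0, 0.1, 0, 0, 0.07, 0]]]'

```text
time: 28.02
tool_pos: [0.5212, 0.1244, 0.2848]
ee_rot: [-3.142, 0.001, 1.807]
wrist_force: [-1.6, -0.4, 5.3]
width: 0.0141
finger_force: 30.1
```

```bash
python3 tq.py
```

```text
yaw 1.8071 turned 2.741 pos [0.5212 0.1244 0.2848] F [-1.6 -0.4  5.3] T [-0.145  0.561  0.358] q6 -0.107 tq6 -0.105 w 0.0141 28.025
```

>>> step_arm --commands '[[[0, 0, 0.15, 0, 0, 0.1, 0], [0, 0, 0.15, 0, 0, 0.1, 0]]]'

```text
time: 28.28
tool_pos: [0.5212, 0.1244, 0.2846]
ee_rot: [3.142, 0.001, 1.606]
wrist_force: [-2.4, -0.8, 6.1]
width: 0.0139
finger_force: 30.1
```

```bash
python3 tq.py
```

```text
yaw 1.6063 turned 2.942 pos [0.5212 0.1244 0.2846] F [-2.4 -0.8  6.1] T [-0.104  0.634  0.42 ] q6 0.093 tq6 -0.236 w 0.0139 28.275
```

Contact came at about 2.36–2.40 rad, with the bite clearly felt around 2.5. I'm aiming for about 3.25 rad in total.

>>> step_arm --commands '[[[0, 0, 0.15, 0, 0, 0.1, 0], [0, 0, 0.15, 0, 0, 0.1, 0], [0, 0, 0.1, 0, 0, 0.06, 0], [0, 0, 0.05, 0, 0, 0.04, 0], [0, 0, 0, 0, 0, 0, 0], [0, 0, 0, 0, 0, 0, 0]]]'

```text
time: 29.02
tool_pos: [0.5211, 0.1244, 0.2841]
ee_rot: [3.142, 0.001, 1.309]
wrist_force: [-4.2, -0.6, 5.5]
width: 0.0138
finger_force: 30.0
```

```bash
python3 tq.py
```

```text
yaw 1.3093 turned 3.239 pos [0.5211 0.1244 0.2841] F [-4.2 -0.6  5.5] T [-0.128  0.723  0.312] q6 0.39 tq6 0.279 w 0.0138 29.025
```

>>> step_arm --commands '[[[0, 0, 0, 0, 0, 0, 24], [0, 0, 0, 0, 0, 0, 36], [0, 0, 0, 0, 0, 0, 46], [0, 0, 0, 0, 0, 0, 50], [0, 0, -15, 0, 0, 0, 50], [0, 0, -30, 0, 0, 0, 50], [0, 0, -40, 0, 0, 0, 50], [-40, 0, -20, 0, 0, 0, 50], [-40, 0, 0, 0, 0, 0, 50], [0, 0, 0, 0, 0, 0, 50], [0, 0, 0, 0, 0, 0, 50]]]'

```text
time: 30.4
tool_pos: [0.5006, 0.0476, 0.3888]
ee_rot: [3.141, -0.001, 1.308]
wrist_force: [-0.0, -0.7, -0.1]
width: 0.0501
finger_force: 0.0
```

```bash
python3 - <<'E'
from h import *
o=robot.get_obs();print({k:np.round(o[k],4).tolist() for k in ('tool_pos','ee_rot','wrist_force','time')})
W=eyes.snapshot('wrist');save(W,'w7')
import pickle;pickle.dump((o,W),open('w7.pkl','wb'))
c,z,u=1,0,0
k=np.array([.5213,.1244,.115])
for a in (1.309,1.209,1.409):
    print(a,proj(W,[k+.026*np.array([np.cos(a),np.sin(a),0]),k-.026*np.array([np.cos(a),np.sin(a),0])],o).round(1).tolist())
cv2.imwrite('pics/w7z.png',cv2.resize(W['color'][0:290,146:376],None,fx=2,fy=2,interpolation=cv2.INTER_CUBIC)[...,::-1])
E
```

```text
{'tool_pos': [0.5006, 0.0476, 0.3888], 'ee_rot': [3.1408, -0.001, 1.3082], 'wrist_force': [-0.0151, -0.6954, -0.131], 'time': 30.4}
1.309 [[257.9, 67.7], [258.0, 132.7]]
1.209 [[261.1, 67.9], [254.9, 132.6]]
1.409 [[254.7, 67.9], [261.0, 132.5]]
```

View pics/w7z.png

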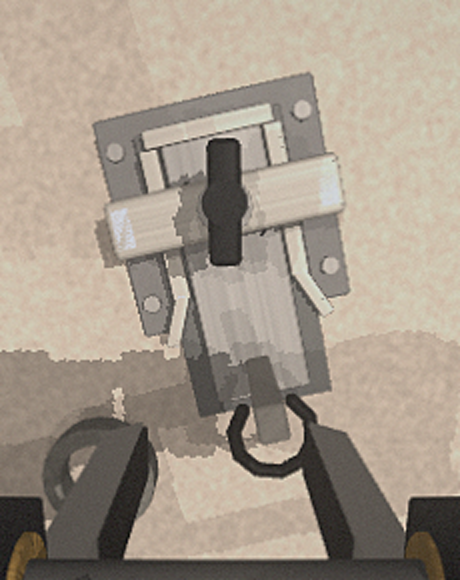

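The bar is vertical in the tool view, from (225,138) to (225,266), so it followed the gripper without slipping. The foot still sits against the stop and the robot touches nothing.

```bash
python3 -c "
from h import *
print(robot.close_job())"
```

```text
the job is handed in; nothing more can be done
None
```

I slid the holder's foot home against the stop, released it, tightened the knob about 0.85 rad past first contact (roughly an eighth of a turn past the felt bite), and handed the job in at about 30 s without a verdict shown.

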